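# Put the mixed-up rotors back on their own mini-centrifuges

### The arm

A 7-joint arm with a two-finger parallel gripper is mounted at the origin on the work surface. World frame = base frame: x ahead of the robot, y to its left, z up, the work surface at z = 0. Lengths are in m, angles in degrees, forces in N, time in s.
With the tool pointing down it reaches from about 0.4 to 0.925 m from the base axis. Payload 4.1 kg.
Tool frame: the origin (TCP) lies on the centre line of the jaws, within the pads' length; the fingertips stand 19 mm ahead of it and the grasp point (between the pads) is the TCP; z points along the fingers, y is the direction in which the jaws open and shut (so a half turn about z gives the same grasp; the last joint's range is limited). The gripper opens to 85 mm and grips with 20 to 120 N. Pads are 22 mm wide; open, the fingers measure 114 mm over their backs; the gripper's body (76 mm by 85 mm) begins 54 mm behind the grasp point. The pads swing forward as they close: fully open they stand 13 mm farther back than shut.
Start: joints at [60.676, 22.827, 2.584, 88.041, -1.071, 69.15, -2.905], TCP at [0.261, -0.595, 0.25] pointing down, gripper open.
Joint ranges: [-161.44, 161.44], [-28.35, 127.94], [-78.24, 83.42], [0, 140.83], [-78.03, 258.03], [13.02, 114.36], [-168.23, 168.23]. Speed limits (degrees/s): [147.25, 147.25, 180, 180, 180, 180, 180].

### API

Orientations are given as [roll, pitch, yaw] about the fixed x, y, z axes, in that order (R = Rz(yaw) Ry(pitch) Rx(roll)).
In Python, from workcell import bot gives the robot as it stands. The module is installed in compiled form; this text tells all that it offers. Calls block until the motion is done:
- bot.reach(position, orientation): joint-space move of the TCP to a pose.
- bot.movel(position, orientation=None, rate=0.15): straight line of the TCP; orientation=None keeps the orientation; rate is the mean speed in m/s.
- bot.move_j(angles): joint-space move.
- bot.set_gripper(opening, strength=None): opening from 0.0 (shut) to 1.0 (fully open); strength is the grip in N (None keeps the last); returns when the fingers have stopped.
- bot.hold(seconds).
- bot.solve_ik(position, orientation): joint angles nearest the present ones, or None.
- bot.capture(name): name is "scene" or "side" or "wrist"; returns a dict with "frame" (480x640x3 uint8, blue, green, red), "mtx" (3x3 intrinsics, pixels), "D" ([k1, k2, p1, p2, k3] as OpenCV has them; the pictures are not rectified), "world_from_camera" (4x4, takes a point from camera to world coordinates); the wrist camera has in their place "mount" (4x4, takes a point from camera to tool coordinates, whose origin is the TCP and whose axes are the flange's). Camera axes: x right, y down, z forward; pixel columns grow to the right and rows downward; lengths in m; the calibration is good to about 2 mm. A picture is of the moment at which its call begins: read the wrist's pose just before it. There is no depth.
A pose or a line that the arm cannot do raises bot.IKError and nothing moves.
- bot.close_job(): hands the job in, once; it reports no verdict.
Readings, each from a call of its own:
- bot.current_clock(): time.
- bot.current_qpos(): joint angles.
- bot.current_qvel(): joint speeds.
- bot.current_effort(): joint torques, N m.
- bot.current_position(): TCP position.
- bot.current_tool_rot(): TCP orientation.
- bot.current_contact_force(): force on the tool from outside, world axes, zero at the start.
- bot.current_wrist_torque(): the same for the moment, N m.
- bot.current_grip_width(): opening from 0.0 (shut) to 1.0 (fully open).
Only numpy, scipy, OpenCV 4.12 (cv2) and the standard library are available. Lean on these libraries where they do the work, as an engineer would, in place of code of your own. Each camera call takes 0.05 s, during which the arm holds its last target.

### The job

After washing, the rotors of the three mini-centrifuges were put back on the wrong machines. Change them round so that every rotor sits on the machine of its own colour, right down on its spindle and level; the empty grey mat is there to park one meanwhile. Set the rotors down without dropping them, and leave the bottle, the tip box and the pipette where they are.

Things in the scene. Friction and masses are not known exactly. Their poses are not given: they have to be found in the camera images.
- centrifuge_red: Fixed mini-centrifuge, white case, red top deck: 146 (x) x 140 mm, front panel out to x 88, deck at z 58 mm, bowl 108 wide, 27 deep. Origin: on the bowl axis, at the bench; z up. On the axis: flat drive plate 52 across, top at z 36; spindle 16 thick, tapering from z 49 to a 6 mm tip at z 60. Smoked lid fixed open at -x, 122 wide, leaning from (x -74, z 60) to (x -128, z 175), bulging to x -145.
- centrifuge_green: Fixed mini-centrifuge with a green top deck, otherwise the same as the red one in size, spindle, lid, origin and axes. At the start each of the three machines carries a rotor of another colour, resting on the drive plate.
- centrifuge_blue: Fixed mini-centrifuge with a blue top deck, otherwise the same as the red one in size, spindle, lid, origin and axes. At the start each of the three machines carries a rotor of another colour, resting on the drive plate.
- rotor_red: Loose red rotor, disc 84 mm across (75 at its foot), 26 tall, dark tube sockets in its flat top, about 0.12 kg. Grip its central fluted red knob: 27 mm across, from 26 to 58 mm above the underside. Origin: centre of the underside, z up; any yaw is good. Bore from below 26 deep: mouth 32 wide narrowing to 18, finds the spindle from 10 mm off. Seated, underside at z 36; lifts straight up.
- rotor_green: Loose green rotor with a green knob, otherwise the same as the red one in size, shape, bore, origin and axes; about 0.12 kg (each rotor may be 0.08 to 0.17 kg).
- rotor_blue: Loose blue rotor with a blue knob, otherwise the same as the red one in size, shape, bore, origin and axes; about 0.12 kg (each rotor may be 0.08 to 0.17 kg).
- mat: Grey square bench mat, 130 x 130 mm, 3 mm thick, fixed, empty at the start: a free spot on which one rotor can stand. Origin: centre of its underside, on the bench; top at z = 3 mm.
- bottle: Bystander: upright white plastic bottle with a paper label and an orange cap, 68 mm across, 165 mm tall, loose. Origin: centre of its underside. To be left alone.
- tip_box: Bystander: closed pipette-tip box, yellow base and clear lid, 82 x 122 mm, 76 mm tall, loose. Origin: centre of its underside. To be left alone.
- pipette: Bystander: white and grey hand pipette lying on the bench along its own y axis, about 260 mm long, 27 mm high, loose. Origin: under its middle, on the bench. To be left alone.

How it is judged:
By the outcome, as a careful person would: the job done as asked, in the order asked, and still so for the second after the job is handed in, with the robot touching nothing.
It also fails if it takes over 134 s, if anything falls off the work surface, if the arm or the gripper's body presses on something with over 40 N, if the wrist force passes 120 N, or if a joint passes its speed limit or range.

## Working session

There is one attempt and no reset: what is moved stays moved. The work goes in short steps, each a Python script; the robot and the scene stay as the last script left them, time stands still between calls to the robot, and variables do not carry over. Pictures are saved under pics/ and viewed, and the job is handed in when it is done.

```bash
mkdir -p pics
python3 - <<'E'
from workcell import bot
import cv2,numpy as np
for n in("scene","side","wrist"):
    c=bot.capture(n); cv2.imwrite(f"pics/{n}0.png",c["frame"])
    print(n,c["mtx"].tolist(),c["D"]); print(np.round(c.get("world_from_camera",c.get("mount")),4).tolist())
print(bot.current_clock(),bot.current_position(),bot.current_tool_rot(),bot.current_grip_width())
E
```

```text
scene [[482.36215876310314, 0.0, 318.2283684018054], [0.0, 482.36215876310314, 237.52261939899412], [0.0, 0.0, 1.0]] [-0.07561249  0.          0.          0.          0.        ]
[[-0.2705, 0.7182, -0.6411, 1.4801], [0.9627, 0.1946, -0.1882, 0.3552], [-0.0104, -0.668, -0.744, 1.0891], [0.0, 0.0, 0.0, 1.0]]
side [[475.06681458502203, 0.0, 317.4214840783455], [0.0, 475.06681458502203, 245.74956025786156], [0.0, 0.0, 1.0]] [-0.1291653  0.         0.         0.         0.       ]
[[-0.7619, -0.407, 0.5038, -0.0954], [-0.6476, 0.4641, -0.6044, 0.9456], [0.0121, -0.7868, -0.6171, 0.8805], [0.0, 0.0, 0.0, 1.0]]
wrist [[431.1300728982306, 0.0, 322.94005311653683], [0.0, 431.1300728982306, 239.7603604320369], [0.0, 0.0, 1.0]] [-0.09038977  0.          0.          0.          0.        ]
[[-0.0002, -0.957, -0.29, 0.0734], [1.0, 0.0002, -0.0013, 0.0014], [0.0013, -0.29, 0.957, -0.1233], [0.0, 0.0, 0.0, 1.0]]
0.15 [ 0.26060492 -0.59498935  0.24950023] [-1.79914145e+02  5.36995614e-03  2.36556277e+01] 1.0002048051972665
```

View pics/scene0.png

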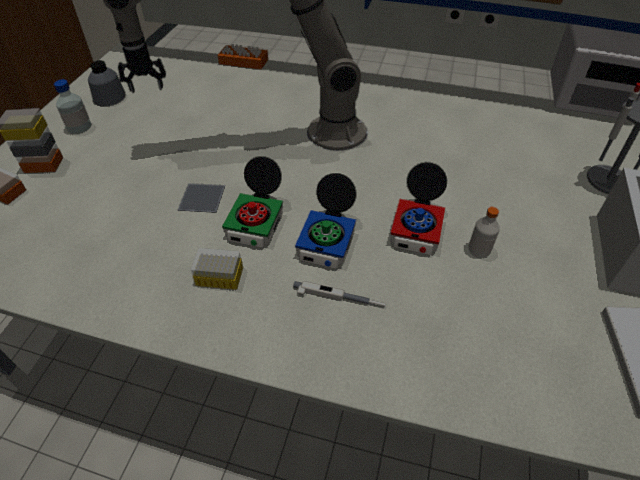

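View pics/side0.png

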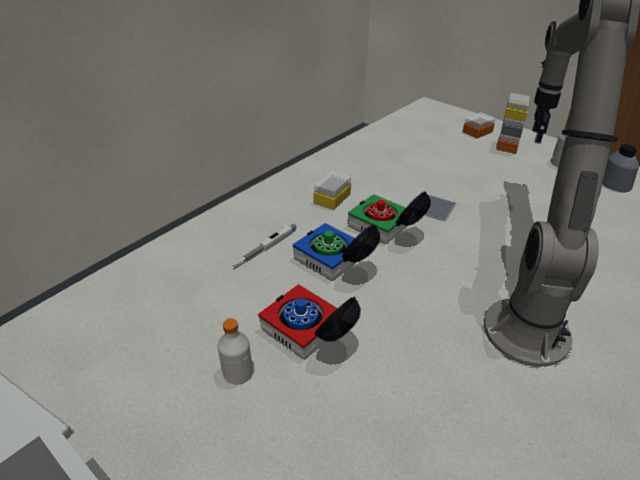

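View pics/wrist0.png

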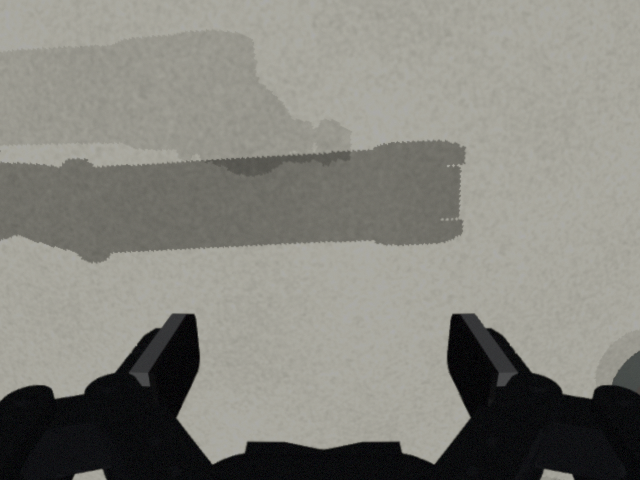

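The scene view has the green machine at about (254,215) carrying the red rotor. The blue machine at (326,232) carries green, the red machine at (418,220) carries blue, and the mat is at (202,198). I'll enlarge both views to measure.

Run:
```python
import cv2
a=cv2.imread("pics/scene0.png")[150:280,170:460]; cv2.imwrite("pics/sc_crop.png",cv2.resize(a,(800,359),interpolation=cv2.INTER_CUBIC)) 
a=cv2.imread("pics/side0.png")[180:360,240:460]; cv2.imwrite("pics/si_crop.png",cv2.resize(a,None,fx=3.2,fy=3.2,interpolation=cv2.INTER_CUBIC))
```

```text
(no output)
```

View pics/sc_crop.png

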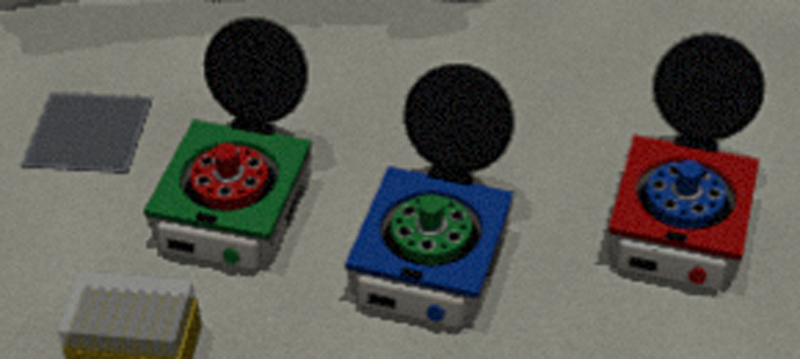

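View pics/si_crop.png

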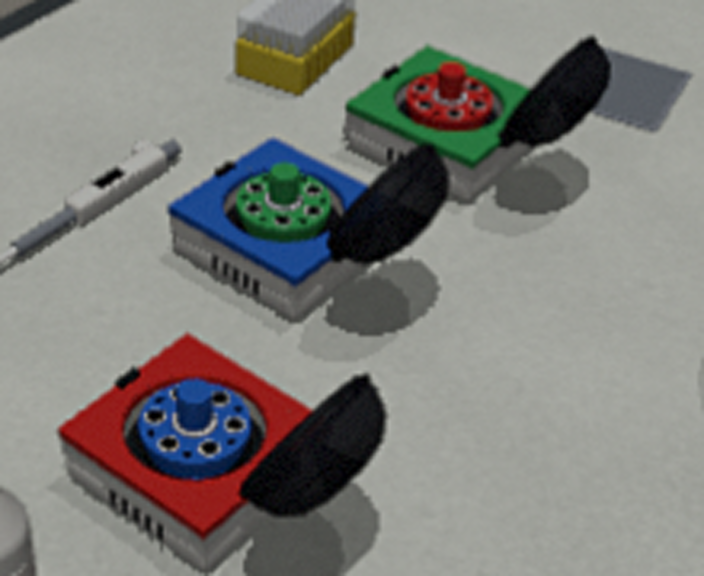

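```bash
cat > h.py <<'E'
from workcell import bot
import cv2,numpy as np
from scipy.spatial.transform import Rotation as R
def ray(c,px,T=None):
    T=np.array(c["world_from_camera"]) if T is None else T
    u=cv2.undistortPoints(np.array([[px]],float),np.array(c["mtx"]),np.array(c["D"]))[0,0]
    return T[:3,3],T[:3,:3]@np.array([u[0],u[1],1])
def onz(c,px,z,T=None):
    o,d=ray(c,px,T); return (o+d*(z-o[2])/d[2])[:3]
def wristcap():
    p=np.array(bot.current_position());r=bot.current_tool_rot()
    c=bot.capture("wrist"); T=np.eye(4);T[:3,:3]=R.from_euler('xyz',r,degrees=True).as_matrix();T[:3,3]=p
    c["world_from_camera"]=T@np.array(c["mount"]); return c
def proj(c,P):
    T=np.linalg.inv(c["world_from_camera"])
    return cv2.projectPoints(np.atleast_2d(np.array(P,float)),cv2.Rodrigues(T[:3,:3])[0],T[:3,3],np.array(c["mtx"]),np.array(c["D"]))[0][:,0]
E
python3 - <<'E'
from h import *
s=bot.capture("scene");d=bot.capture("side")
k=800/290
S=lambda p:((p[0]+.5)/k+170-.5,(p[1]+.5)/k+150-.5)
D=lambda p:((p[0]+.5)/3.2+240-.5,(p[1]+.5)/3.2+180-.5)
knob={'green':((229,151),(453,66)),'blue':((433,206),(285,168)),'red':((689,167),(196,386))}
deck={'green':[(196,121),(313,137),(268,236),(146,213)],'blue':[(389,168),(513,190),(471,294),(347,267)],'red':[(634,136),(758,158),(741,258),(608,236)]}
for m in knob:
    print(m,onz(s,S(knob[m][0]),.094).round(4),onz(d,D(knob[m][1]),.094).round(4))
    q=np.array([onz(s,S(p),.058) for p in deck[m]]); ax=(q[2]+q[3]-q[0]-q[1])
    print('  deck',q.mean(0).round(4),'yaw',np.degrees(np.arctan2(ax[1],ax[0])).round(1),np.linalg.norm(ax)/2)
q=np.array([onz(s,S(p),.003) for p in [(50,93),(152,97),(126,173),(23,166)]]);ax=q[2]+q[3]-q[0]-q[1]
print('mat',q.mean(0).round(4),np.degrees(np.arctan2(ax[1],ax[0])),np.linalg.norm(ax)/2)
print('bottle cap',onz(s,(492,211),.165),'tip',onz(s,(218,257),.076),'pip',onz(s,(297,287),.02),onz(s,(384,305),.01))
E
```

```text
green [ 0.5465 -0.1199  0.094 ] [ 0.5459 -0.1268  0.094 ]
  deck [ 0.5476 -0.1214  0.058 ] yaw 0.8 0.1516968183713526
blue [0.568 0.113 0.094] [0.5627 0.1079 0.094 ]
  deck [0.5664 0.1096 0.058 ] yaw -1.9 0.15128671233818067
red [0.4421 0.3601 0.094 ] [0.4417 0.3586 0.094 ]
  deck [0.4485 0.3621 0.058 ] yaw -0.8 0.15524779093978558
mat [ 0.473  -0.3398  0.003 ] 10.933695091487941 0.12981984726630105
bottle cap [0.46664192 0.5519984  0.165     ] tip [ 0.74811173 -0.14682375  0.076     ] pip [0.74896718 0.07792714 0.02      ] [0.73774312 0.31756013 0.01      ]
```

Run:
```python
from h import *
t=bot.current_clock()
bot.reach([.546,-.123,.28],[180,0,0])
print(bot.current_clock()-t,bot.current_position(),bot.current_tool_rot(),bot.current_qpos())
c=wristcap(); cv2.imwrite("pics/w1.png",c["frame"]); np.save("w1T.npy",c["world_from_camera"])
print(proj(c,[[.546,-.123,.094],[.546,-.123,.058]]))
```

```text
1.9916999999999998 [ 0.54576776 -0.12436319  0.27990386] [ 1.79967339e+02  1.30612486e-02 -1.14824787e-01] [ 20.51341344  12.77948856 -14.31196275  97.99804733   3.37965024
  69.64851911 -84.74997774]
[[319.47373259 213.56522992]
 [319.8362815  203.31850528]]
```

View pics/w1.png

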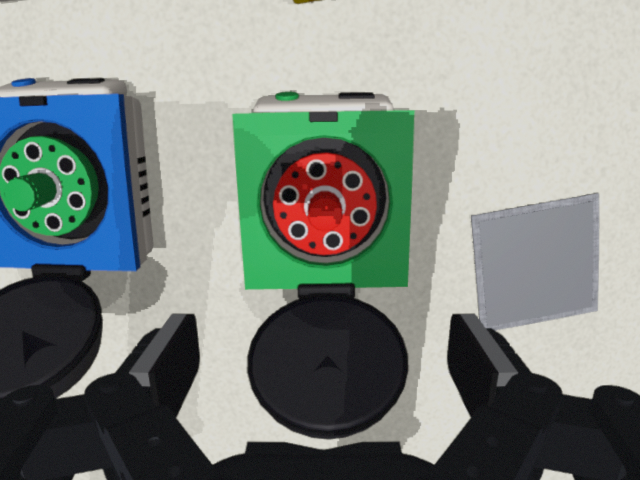

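The wrist view puts the red rotor disc at about (326,203), the bowl at (325,201), the deck corners near (233,114), (414,110), (408,287) and (246,290), and the mat at upper right. Cropping in on the knob.

Run:
```python
from h import *
a=cv2.imread("pics/w1.png"); 
cv2.imwrite("pics/w1c.png",cv2.resize(a[120:280,240:420],None,fx=3.7,fy=3.7,interpolation=cv2.INTER_CUBIC))
```

```text
(no output)
```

View pics/w1c.png

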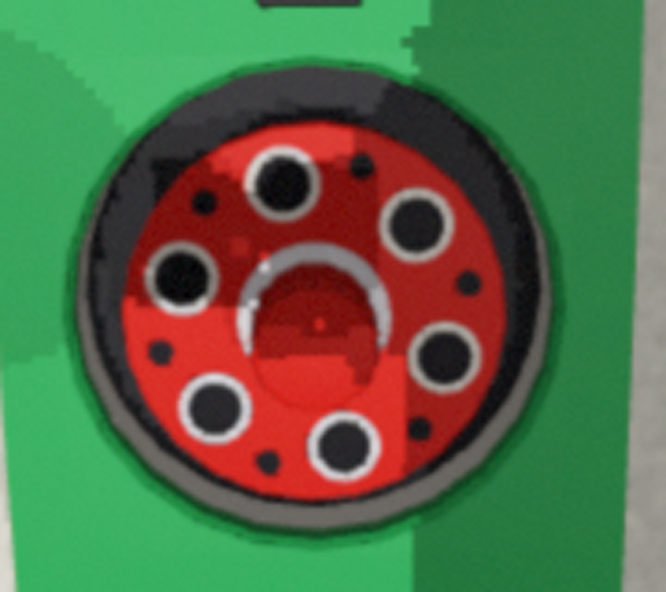

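Run:
```python
from h import *
c=bot.capture("wrist");T=np.load("w1T.npy")
W=lambda x,y:((x+.5)/3.7+240-.5,(y+.5)/3.7+120-.5)
print('bowl',onz(c,W(311,300),.058,T));print('disc',onz(c,W(314.5,311),.062,T));print('knob',onz(c,W(316,345),.094,T))
q=np.array([onz(c,p,.058,T) for p in [(233,114),(414,110),(408,287),(246,290)]]);print('deck',q.mean(0),q)
q=np.array([onz(c,p,.003,T) for p in [(471,215),(599,193),(598,309),(485,329)]]);print('mat',q.mean(0),q)
```

```text
bowl [ 0.54815708 -0.12614893  0.058     ]
disc [ 0.54654148 -0.12690492  0.062     ]
knob [ 0.54651039 -0.12709841  0.094     ]
deck [ 0.54455906 -0.12744252  0.058     ] [[ 0.61720065 -0.05578699  0.058     ]
 [ 0.61992711 -0.19631108  0.058     ]
 [ 0.47181648 -0.19934396  0.058     ]
 [ 0.46929199 -0.05832806  0.058     ]]
mat [ 0.47203849 -0.3446424   0.003     ] [[ 0.52284629 -0.26817009  0.003     ]
 [ 0.54544379 -0.39552354  0.003     ]
 [ 0.42035471 -0.41882294  0.003     ]
 [ 0.39950916 -0.29605303  0.003     ]]
```

```bash
cat >> h.py <<'E'
def show(msg):
    print(msg,'t',round(bot.current_clock(),1),np.round(bot.current_position(),4),'F',np.round(bot.current_contact_force(),1),'M',np.round(bot.current_wrist_torque(),2),'w',round(bot.current_grip_width(),3))
def pick(x,y,z,yaw=0):
    bot.movel([x,y,.2],[180,0,yaw],rate=.2); bot.movel([x,y,z],[180,0,yaw],rate=.08); show('down')
    bot.set_gripper(0.0,45); show('gripped')
    bot.movel([x,y,z+.04],[180,0,yaw],rate=.05); show('lift')
E
python3 - <<'E'
from h import *
pick(.5465,-.1268,.086)
bot.movel([.5465,-.1268,.27],rate=.2); show('up')
c=wristcap(); cv2.imwrite("pics/w2.png",c["frame"])
E
```

```text
down t 4.5 [ 0.5469 -0.1269  0.0865] F [ 0.1  0.1 -0.2] M [-0.03 -0.03 -0.05] w 1.002
gripped t 5.0 [ 0.5466 -0.1268  0.0862] F [-1.3  0.1  2.1] M [-0.03  0.11  0.01] w 0.286
lift t 6.0 [ 0.5462 -0.1268  0.1257] F [-1.  -0.  -1.3] M [ 0.05 -0.02  0.07] w 0.286
up t 6.9 [ 0.5456 -0.1267  0.2685] F [-0.   0.8 -1.8] M [0.   0.05 0.02] w 0.288
```

View pics/w2.png

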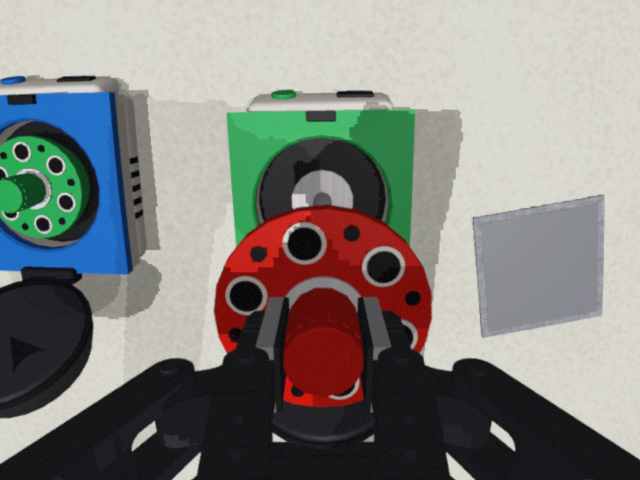

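The red rotor is held level at about (323,320), and the bare spindle shows at about (322,190). Next, place it on the mat with a guarded descent.

```bash
cat >> h.py <<'E'
def lower(x,y,z0,zmin,yaw=0,fth=4.0,step=.0015):
    """guarded descent from z0; stop on upward contact force"""
    bot.movel([x,y,z0],[180,0,yaw],rate=.12); bot.hold(.2)
    f0=bot.current_contact_force()[2]; z=z0; show('at z0')
    while z>zmin:
        z=max(z-step,zmin); bot.movel([x,y,z],[180,0,yaw],rate=.02)
        f=bot.current_contact_force()[2]-f0
        if abs(f)>fth: break
    bot.hold(.15); show(f'contact df {bot.current_contact_force()[2]-f0:.1f} cmd {z:.4f}')
def release(x,y,yaw=0):
    bot.set_gripper(.6); bot.hold(.1); show('open')
E
python3 - <<'E'
from h import *
x,y=.472,-.343
bot.reach([x,y,.25],[180,0,0]); show('over')
lower(x,y,.060,.051)
c=bot.capture("scene"); cv2.imwrite("pics/s3.png",c["frame"][140:290,130:430])
E
```

```text
over t 7.8 [ 0.4733 -0.3408  0.2497] F [ 0.5  0.8 -0.3] M [ 0.09 -0.04  0.01] w 0.289
at z0 t 9.8 [ 0.4723 -0.3432  0.0605] F [ 0.   0.7 -1. ] M [ 0.02 -0.06  0.03] w 0.29
contact df 6.6 cmd 0.0525 t 11.2 [ 0.4723 -0.3431  0.0532] F [-1.2  1.   5.5] M [ 0.21  0.31 -0.02] w 0.288
```

View pics/s3.png

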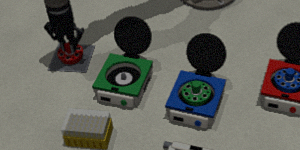

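Contact came at z 0.0532, just where I predicted. Now release and go look at the blue machine.

Run:
```python
from h import *
x,y=.472,-.343
bot.set_gripper(.9); show('open')
bot.movel([x,y,.11],rate=.1); bot.movel([x,y,.25],rate=.25)
c=wristcap(); cv2.imwrite("pics/w4m.png",c["frame"]); np.save("w4mT.npy",c["world_from_camera"])
bot.reach([.565,.110,.28],[180,0,0]); bot.hold(.2); show('blue')
c=wristcap(); cv2.imwrite("pics/w4.png",c["frame"]); np.save("w4T.npy",c["world_from_camera"])
a=c["frame"]
cv2.imwrite("pics/w4c.png",cv2.resize(a[120:280,240:420],None,fx=3.7,fy=3.7,interpolation=cv2.INTER_CUBIC))
```

```text
open t 11.8 [ 0.472  -0.343   0.0524] F [-0.1 -0.2 -0.8] M [ 0.02  0.02 -0.01] w 0.899
blue t 15.1 [0.5652 0.1088 0.2799] F [-0.8 -0.7 -0.8] M [ 0.   -0.02  0.01] w 0.897
```

View pics/w4m.png

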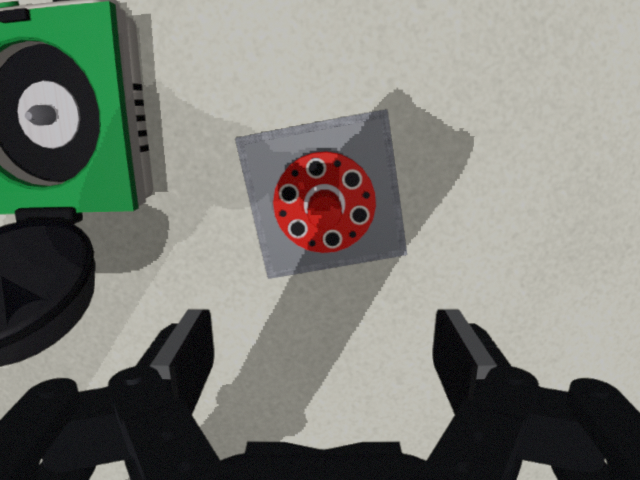

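View pics/w4.png

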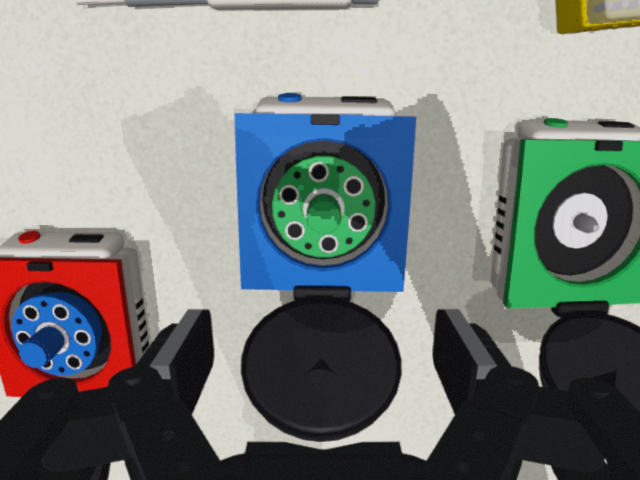

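View pics/w4c.png

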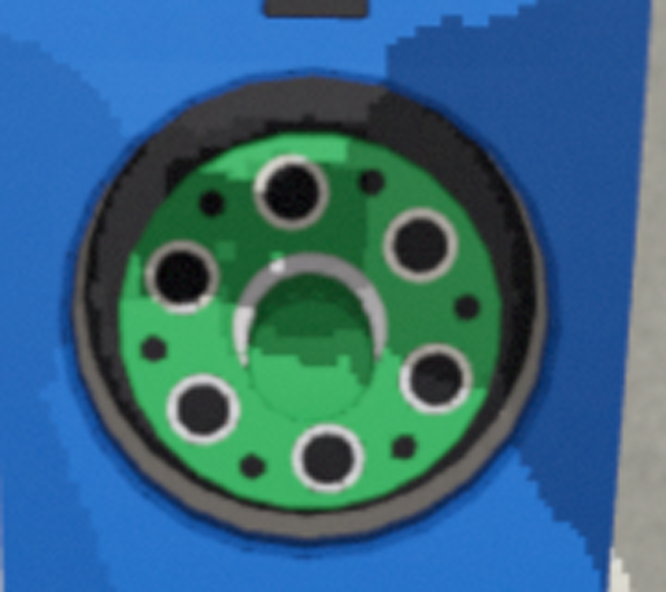

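Red stands level in the centre of the mat at (325,202). On the blue machine, in crop coordinates, the bowl is at (310,309), the green disc at (310,321) and the knob top at about (311,355).

Run:
```python
from h import *
c=bot.capture("wrist");T=np.load("w4T.npy")
W=lambda x,y:((x+.5)/3.7+240-.5,(y+.5)/3.7+120-.5)
print('bowl',onz(c,W(310,308),.058,T));print('disc',onz(c,W(310,321),.062,T));k=onz(c,W(311.5,355),.094,T);print('knob',k)
print('green plate',onz(c,(580,221),.036,T),onz(c,(49,115),.036,np.load("w4mT.npy")))
x,y=(onz(c,W(310,321),.062,T)[:2]+k[:2])/2
pick(x,y,.086)
bot.movel([x,y,.27],rate=.2); show('up')
gx,gy=.5467,-.1268
bot.movel([gx,gy,.27],rate=.2); bot.hold(.2); show('over green')
c=wristcap(); cv2.imwrite("pics/w5.png",c["frame"]); np.save("xy_blue.npy",[x,y]);print(x,y)
```

```text
bowl [0.5658511  0.10725617 0.058     ]
disc [0.5638042  0.10726148 0.062     ]
knob [0.5639546  0.10697387 0.094     ]
green plate [ 0.54507605 -0.1260087   0.036     ] [ 0.54470438 -0.12851267  0.036     ]
down t 17.4 [0.5643 0.1073 0.0866] F [ 0.7 -0.1 -0.5] M [ 0.02 -0.02  0.01] w 0.898
gripped t 17.9 [0.5641 0.1072 0.0863] F [-1.6  0.   2. ] M [-0.07  0.03 -0.02] w 0.287
lift t 18.8 [0.5636 0.107  0.1257] F [ 0.7 -0.4 -1.3] M [-0.04  0.01 -0.01] w 0.289
up t 19.7 [0.563  0.1068 0.2685] F [-0.7  0.1 -0.8] M [-0.01  0.01  0.  ] w 0.285
over green t 21.2 [ 0.5469 -0.1257  0.27  ] F [-0.9 -0.8 -0.8] M [-0.02  0.    0.02] w 0.293
0.5638794012506827 0.10711767671130334
```

View pics/w5.png

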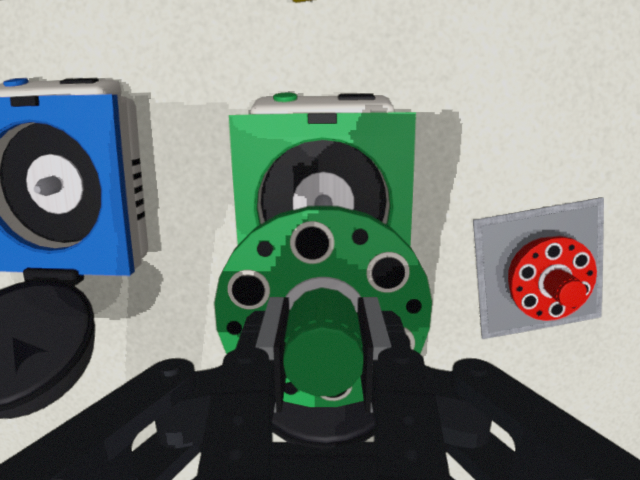

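The green rotor is held level over the bare green spindle. Guarded descent next.

Run:
```python
from h import *
gx,gy=.5465,-.1268
lower(gx,gy,.115,.0845,step=.002,fth=5)
```

```text
at z0 t 22.9 [ 0.5469 -0.1269  0.1156] F [ 0.2 -0.8 -1.6] M [-0.04 -0.   -0.  ] w 0.289
contact df 9.5 cmd 0.0850 t 26.8 [ 0.5468 -0.1268  0.0863] F [-1.4  1.3  7.9] M [ 0.04  0.57 -0.01] w 0.29
```

Seated at 0.0863, which matches the grip height. Release and go to the red machine.

Run:
```python
from h import *
gx,gy=.5465,-.1268
bot.set_gripper(.9); show('open')
bot.movel([gx,gy,.13],rate=.1); bot.movel([gx,gy,.28],rate=.25)
c=wristcap(); cv2.imwrite("pics/w6g.png",c["frame"])
bot.reach([.443,.360,.28],[180,0,0]); bot.hold(.2); show('red')
c=wristcap(); cv2.imwrite("pics/w6.png",c["frame"]); np.save("w6T.npy",c["world_from_camera"])
cv2.imwrite("pics/w6c.png",cv2.resize(c["frame"][120:280,240:420],None,fx=3.7,fy=3.7,interpolation=cv2.INTER_CUBIC))
```

```text
open t 27.4 [ 0.5465 -0.1268  0.0849] F [ 0.4  0.1 -0. ] M [-0.01  0.03  0.01] w 0.901
red t 30.8 [0.4437 0.3592 0.2799] F [ 0.5 -0.3  0. ] M [ 0.03 -0.   -0.  ] w 0.9
```

View pics/w6g.png

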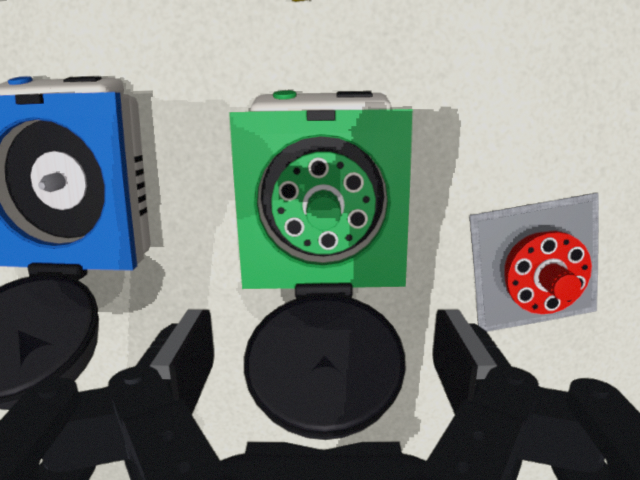

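View pics/w6.png

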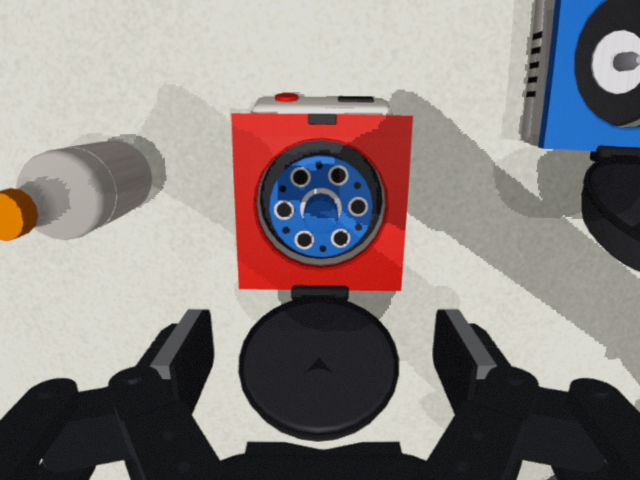

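View pics/w6c.png

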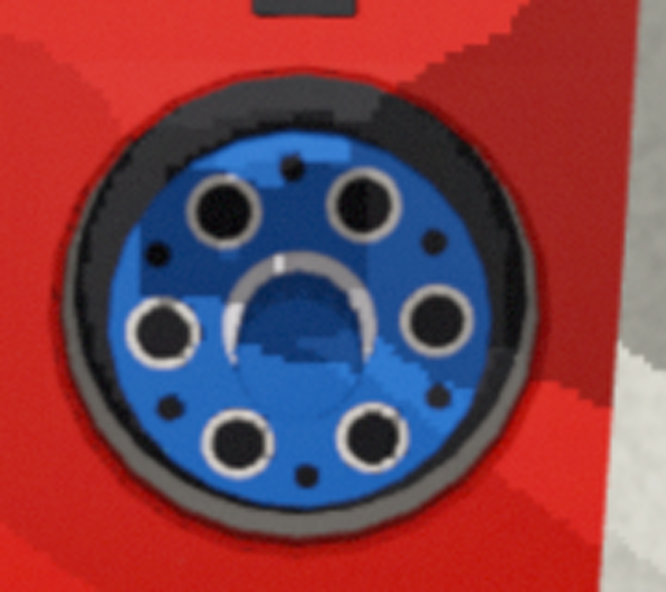

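Green sits level and concentric on its own machine at (323,202). The blue rotor's disc is at crop (299.5,320) and its knob top at about (299,355). The bottle at upper left is well clear.

Run:
```python
from h import *
c=bot.capture("wrist");T=np.load("w6T.npy")
W=lambda x,y:((x+.5)/3.7+240-.5,(y+.5)/3.7+120-.5)
d=onz(c,W(299.5,320),.062,T);k=onz(c,W(299,355),.094,T);print(d,k)
x,y=(d[:2]+k[:2])/2; np.save("xy_red.npy",[x,y])
pick(x,y,.086)
bot.movel([x,y,.27],rate=.2); show('up')
bx,by=np.load("xy_blue.npy")
bot.movel([bx,by,.27],rate=.2); bot.hold(.2); show('over blue')
c=wristcap(); cv2.imwrite("pics/w7.png",c["frame"])
```

```text
[0.44256027 0.35995445 0.062     ] [0.44248    0.35986199 0.094     ]
down t 33.0 [0.4429 0.3602 0.0866] F [-1.1 -0.8  0.4] M [0.02 0.   0.  ] w 0.898
gripped t 33.5 [0.4427 0.3601 0.0863] F [-0.4  0.9  1.8] M [-0.08  0.01 -0.05] w 0.286
lift t 34.5 [0.4424 0.3597 0.1257] F [-0.  -1.  -2.1] M [-0.    0.01 -0.04] w 0.291
up t 35.4 [0.442  0.3592 0.2686] F [-0.  -0.3 -1.6] M [-0.03 -0.    0.02] w 0.287
over blue t 37.1 [0.5636 0.1081 0.2701] F [ 0.1 -0.4 -1.7] M [0.   0.02 0.06] w 0.287
```

View pics/w7.png

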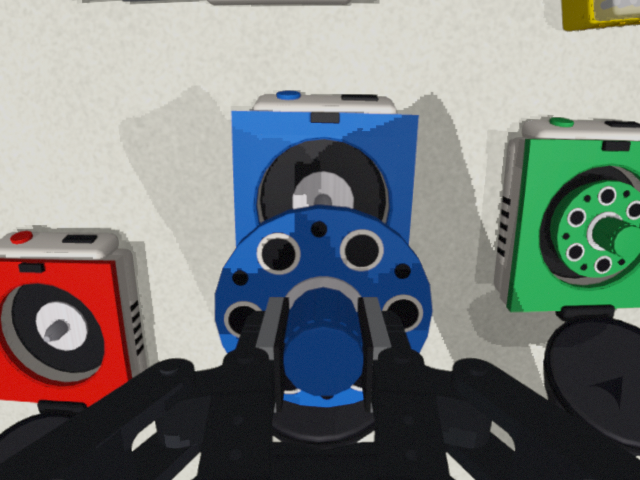

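The blue rotor is held level over the blue spindle. Lower it, and continue only if the seat height is right.

Run:
```python
from h import *
x,y=np.load("xy_blue.npy")
lower(x,y,.115,.0845,step=.002,fth=5)
if bot.current_position()[2]<.0875:
    bot.set_gripper(.9); show('open')
    bot.movel([x,y,.13],rate=.1); bot.movel([x,y,.28],rate=.25); bot.hold(.2)
    c=wristcap(); cv2.imwrite("pics/w8.png",c["frame"])
```

```text
at z0 t 38.8 [0.5642 0.1072 0.1156] F [ 0.  -0.5 -1.2] M [-0.06 -0.08  0.  ] w 0.287
contact df 7.6 cmd 0.0850 t 42.7 [0.5642 0.1073 0.0862] F [-2.3  0.2  6.4] M [-0.19  0.51 -0.02] w 0.29
open t 43.2 [0.5638 0.1071 0.0849] F [0.1 0.4 0.4] M [ 0.02  0.03 -0.  ] w 0.899
```

View pics/w8.png

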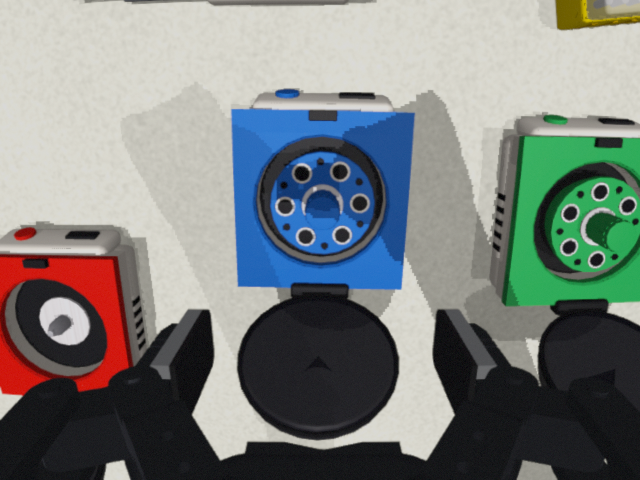

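Blue is seated concentric on its own machine at (321,203). Now fetch the red rotor from the mat.

Run:
```python
from h import *
x,y=.472,-.343
bot.reach([x,y,.25],[180,0,0])
pick(x,y,.0532)
bot.movel([x,y,.28],rate=.2); show('up')
x,y=np.load("xy_red.npy")
bot.reach([x,y,.28],[180,0,0]); bot.hold(.3); show('over red')
c=wristcap(); cv2.imwrite("pics/w9.png",c["frame"])
```

```text
down t 48.9 [ 0.4723 -0.3432  0.0537] F [-0.1 -0.  -0.2] M [-0.02 -0.04 -0.02] w 0.898
gripped t 49.4 [ 0.4722 -0.3431  0.0535] F [0.4 0.4 2.5] M [0.1  0.05 0.04] w 0.287
lift t 50.4 [ 0.4717 -0.3429  0.0929] F [ 0.4  0.5 -1.4] M [ 0.   -0.04  0.01] w 0.287
up t 51.5 [ 0.4712 -0.3425  0.2785] F [-0.7 -0.  -2.5] M [-0.03 -0.04  0.02] w 0.289
over red t 54.2 [0.4428 0.3596 0.28  ] F [-0.9  0.8 -0.5] M [ 0.04  0.01 -0.03] w 0.289
```

View pics/w9.png

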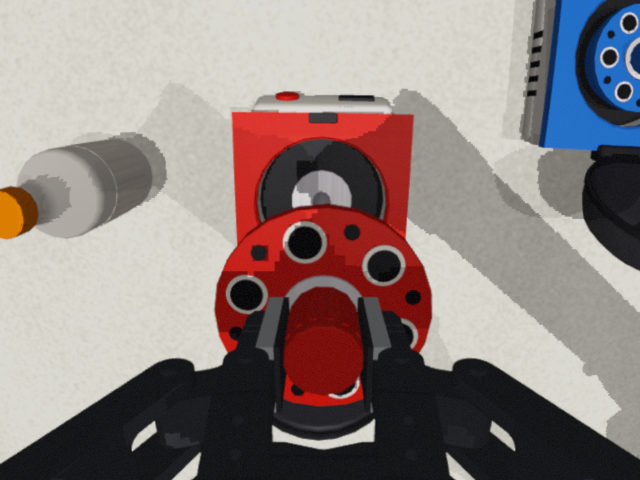

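The red rotor is held level over the bare red spindle, and the bottle hasn't moved.

Run:
```python
from h import *
x,y=np.load("xy_red.npy")
lower(x,y,.115,.0845,step=.002,fth=5)
if bot.current_position()[2]<.0875:
    bot.set_gripper(.9); show('open')
    bot.movel([x,y,.13],rate=.1); bot.movel([x,y,.30],rate=.25); bot.hold(.2)
    c=wristcap(); cv2.imwrite("pics/w10.png",c["frame"])
    bot.reach([.45,-.45,.35],[180,0,0]); show('away')
    s=bot.capture("scene")["frame"]; d=bot.capture("side")["frame"]
    cv2.imwrite("pics/s10.png",cv2.resize(s[140:320,170:520],None,fx=2.2,fy=2.2,interpolation=cv2.INTER_CUBIC))
    cv2.imwrite("pics/d10.png",cv2.resize(d[160:400,200:460],None,fx=2.4,fy=2.4,interpolation=cv2.INTER_CUBIC))
```

```text
at z0 t 56.0 [0.4428 0.3601 0.1155] F [ 0.4 -0.  -1.5] M [ 0.05 -0.02 -0.03] w 0.29
contact df 9.2 cmd 0.0850 t 59.9 [0.4427 0.36   0.0864] F [-3.7 -2.8  7.7] M [-0.46  0.49 -0.03] w 0.289
open t 60.5 [0.4425 0.3599 0.0849] F [0.9 0.  0.3] M [-0.04  0.01  0.03] w 0.9
away t 65.0 [ 0.451  -0.449   0.3498] F [ 0.7  0.4 -0.3] M [ 0.05 -0.01  0.01] w 0.903
```

View pics/w10.png

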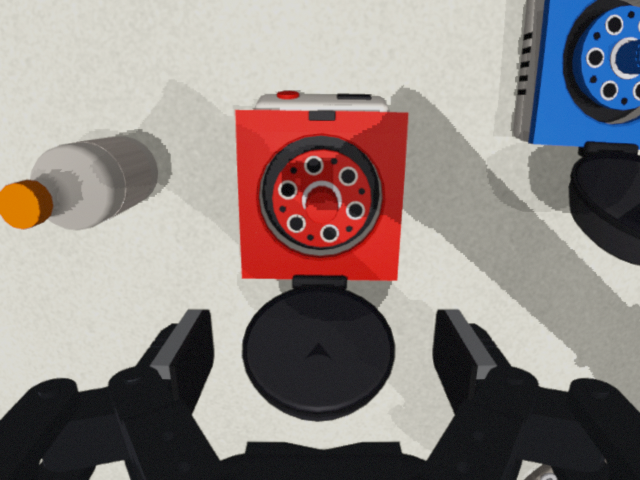

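View pics/s10.png

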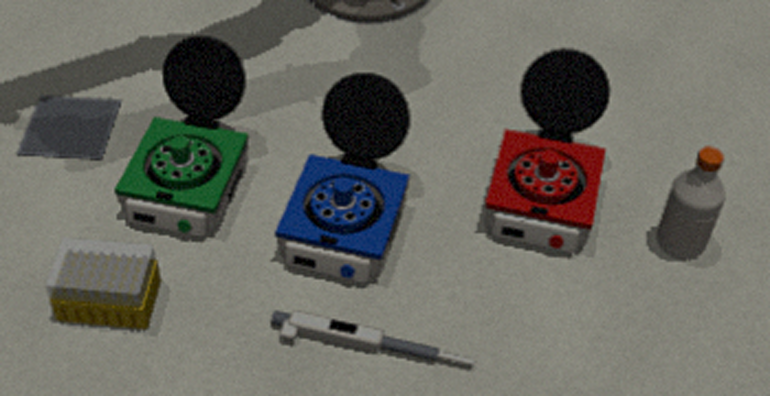

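View pics/d10.png

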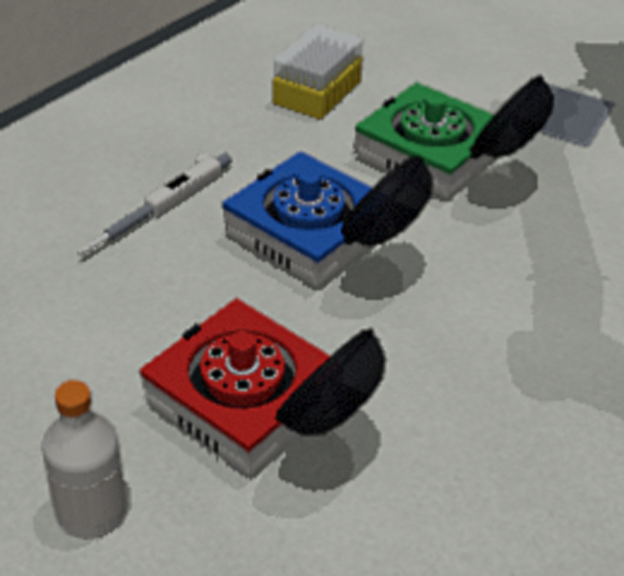

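All three rotors sit level on machines of their own colour, the mat is empty, and the bottle, tip box and pipette are where they were. Handing in.

Run:
```python
from workcell import bot
print(bot.close_job(), bot.current_clock())
```

```text
the job is handed in; nothing more can be done
the job is handed in; nothing more can be done
```

All three rotors are now on the machines of their own colour, and I've handed the job in at about 65 s of the 134 s allowed. I parked the red rotor on the mat, moved green to the green machine and blue to the blue machine, then put red on the red machine.

- **Seating:** each rotor was lowered slowly until it made contact, and the gripper was opened only then. On the machines, contact came at gripper heights of 86.2–86.4 mm, matching the 86.2–86.3 mm at which I had gripped seated rotors. Contact changed the vertical force by less than 10 N at every placing.
- **Final pictures:** the wrist, scene and side views show all three rotors level and centred and the mat empty. By eye, the bottle, tip box and pipette are where they started.
- **Failed checks:** none failed. The one disagreement was between position readings: the scene and side cameras differed by up to about 7 mm, so I used the wrist camera for the machines and rotors. The mat position came from the scene and wrist views together.

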